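# Twist-lock the lid of a water-filter housing

### The arm

A 6-joint arm with a two-finger parallel gripper is mounted at the origin on a cart in front of the work surface, level with it; the furniture and walls round the work are solid. World frame = base frame: x ahead of the robot, y to its left, z up, the work surface at z = 0. Lengths are in m, angles in rad, forces in N, time in s.
With the tool pointing down it reaches from about 0.3 to 0.775 m from the base axis. Payload 14.6 kg.
Tool frame: the origin (TCP) lies at the very end of the fingers, on their centre line; the grasp point (between the pads) lies 19 mm behind it (pinch_z is the distance from the TCP to the grasp point, in m); z points along the fingers, y is the direction in which the jaws open and shut (so a half turn about z gives the same grasp; the last joint's range is limited). The gripper opens to 94 mm and grips with 3 to 60 N. Pads are 16 mm wide; open, the fingers measure 119 mm over their backs; the gripper's body (75 mm by 177 mm) begins 78 mm behind the grasp point.
Start: joints at [-1.329, 0.3, 1.521, -0, 1.321, -0.067], TCP at [0.167, -0.524, 0.205] pointing down, gripper open.
Joint ranges: [-3.03, 3.03], [-0.79, 2.21], [0.23, 2.52], [-1.04, 4.18], [0, 3.07], [-2.55, 2.55]. Speed limits (rad/s): [2.22, 2.22, 2.57, 3.14, 3.14, 3.14].

### API

Orientations are given as [roll, pitch, yaw] about the fixed x, y, z axes, in that order (R = Rz(yaw) Ry(pitch) Rx(roll)).
In Python, from station import get_obs, camera, hand_in, pinch_z gives the robot as it stands.
- The arm moves only by the tool servo_tool, never from a script. Its argument "moves" is a list that holds one entry, the list of rows, each a list of 7 numbers: the turn, a rotation vector about the tool's x, y, z normalised to -1 to 1, where 1 is pi/2 rad, then the shift along the tool's x, y, z normalised to -1 to 1, where 1 is 500 mm, then the closure, from 0 (fully open) to 1 (shut). In form: [[[rx, ry, rz, x, y, z, hand], ...]]. A call has 1 to 12 rows; each row is the pose to reach, as a shift and turn from the pose measured when the call began, along the tool's axes at that moment; what a row does not reach only later rows make up. A row lasts 1/12 s, in which the tool goes at most 41.7 mm and 7.16 degrees, less where a joint would pass 70% of its speed; a pose out of reach is approached as far as the arm can. A call with a number of a shift or a turn outside -1 to 1 is refused whole. A call with a gripper value outside its range is refused whole. The fingers move at their own pace and stop on an object; "squeeze" is the grip in N (left out, the last holds). Time passes only in rows, so rows that repeat a pose let the fingers close. It gives the time, the measured TCP pose, the force and the opening at its end, in the units of the state.
- get_obs(): the state, without advancing time (a new reading comes with each control period).
- camera(name): name is "scene" or "top" or "wrist"; returns a dict with "color" (420x560x3 uint8, red, green, blue), "intrinsics" (3x3 intrinsics, pixels), "rvec" (rotation vector, rad) and "tvec" (3), from world to camera coordinates, as OpenCV has them. Camera axes: x right, y down, z forward; pixel columns grow to the right and rows downward; lengths in m; the calibration is good to about 2 mm. A picture is of the moment at which its call begins. There is no depth.
- hand_in(): hands the job in, once; it reports no verdict.
The state is a dict: "time_s": time; "qpos": joint angles; "joint_vel": joint speeds; "tau": joint torques, N m; "ee_pos": TCP position; "eef_rot": TCP orientation; "force": force on the tool from outside, world axes, zero at the start; "moment": the same for the moment, N m; "grip_width": finger opening in m.
Only numpy, scipy, OpenCV 4.12 (cv2) and the standard library are available. Lean on these libraries where they do the work, as an engineer would, in place of code of your own. Each camera call takes 0.05 s, during which the arm holds its last target.

### The job

A fresh cartridge stands in the water-filter housing on the worktop; close the housing with its loose lid. Lower the lid into the mouth so that its two lugs go down through the two gaps in the collar, press it down against the sprung cartridge and, keeping it pressed, turn it clockwise (seen from above) a quarter turn to the stop; then let it go so that it springs up level into its locked place. Do not shift or knock over the jar, the dish or the syringe near by.

Things in the scene. Friction and masses are not known exactly. Their poses are not given: they have to be found in the camera images.
- lid_center (a point): Loose grey round lid, 118 mm wide, 55 mm high, about 0.16 kg, lying right way up on the worktop. Point on its axis, 27.5 mm above its underside (the foot of plug and lugs); z up, x along bar grip and lugs. Disc top 31 mm, disc underside 24 mm above the underside; below it a plug 69 mm wide, and a skirt (112 mm inside) down to 13 mm above the underside. Same after a half turn.
- lid_grip (a point): Middle of the lid's bar grip, on the lid's axis, 43 mm above its underside. The bar is 70 mm long along the lid's x, 16 mm wide along y, and stands 24 mm proud of the disc (31 to 55 mm above the lid's underside).
- lid_lug (a point): One of the lid's two equal, opposite lugs at the foot of its plug (this one at the lid's +x, point 40 mm from the axis, 4 mm above the underside), in line with the bar grip. Each lug is 24 mm wide, 8 mm tall and reaches 44 mm from the axis.
- mouth (a point): Centre of the open mouth of the filter housing, on its axis, level with the collar's top, 115 mm above the worktop; z up, x towards the collar's two gaps. White upright canister 106 mm wide, fixed to the worktop, two capped pipe stubs at its sides 45 degrees anticlockwise (from above) from the gaps. The collar's grey inner ring is 74 mm wide inside; 96 mm inside in the gaps and below the ring.
- gap (a point): One of two equal, opposite gaps in the collar's ring (this one at the mouth's +x, point 42 mm from the axis on the collar's top), each spanning 28 degrees to either side and marked by an upright grey rib outside on the wall. The lid goes in with its bar grip along the line of the gaps, within about 8 degrees and 2.5 mm, and first meets the sprung cartridge with its underside 11 mm below the collar's top.
- pocket (a point): One of two pockets under the collar's ring, where a lug ends up (this one at the mouth's -y, point 42 mm from the axis, 8.5 mm below the collar's top). To turn, the lid's underside must be pressed 20 mm or more below the collar's top (it bottoms at 24 mm). It turns clockwise only, stops at about 92 degrees, and from 80 degrees on springs up when let go, to 16.5 mm, and is locked.
- cartridge (a joint): How far the cartridge in the housing is pressed down on its spring (m): 0 with no lid on or with a lid only resting on it, 0.009 (about 10 N) when the lid is just deep enough to turn, 0.013 (about 14 N) with the lid bottomed, 0.0055 (about 7 N) with the lid locked.
- jar: Bystander: a white reagent jar with a ribbed screw lid, 68 mm across, 137 mm tall; origin at the centre of its underside. Fixed clutter up to 215 mm tall stands at the far left (y above 0.35 m), the far right (y below -0.25 m, x above 0.68 m) and along the back: pass over it at 0.3 m.
- dish: Bystander: a clear ribbed sample dish, 48 mm across, 17 mm high; origin at the centre of its underside.
- syringe: Bystander: a plastic dosing syringe lying down, 115 mm long along its y axis, 26 mm wide, 13 mm high; origin at the middle of its underside.
Not all that is in view belongs to the job. Several things look just like the part that bears lid_center: the one meant starts farthest to the robot's left.

How it is judged:
At the end, for the whole second after the job is handed in: Lid locked: axis within 5 mm of the housing's, level within 4 degrees, bar grip across the line of the gaps within 15 degrees, underside 14 to 19 mm below the collar's top, cartridge held down over 3 mm. Jar, dish, syringe shifted under 30 mm, jar not tipped (horizontal distance between lid_center and mouth below 0.005 m and z of lid_center in the frame of mouth between 0.0085 and 0.0135 m and angle between the x axis of lid_center and the y axis of mouth, either way round below 0.26 rad and angle between lid_center's own z axis and vertical below 0.07 rad and value of joint cartridge above 0.003 m); the robot touches nothing.
It fails at once if the jar is shifted by more than 30 mm or tipped (distance of jar from where it was at the start of the episode above 0.03 m or angle between jar's own z axis and vertical above 0.5 rad).
It fails at once if the dish is shifted by more than 30 mm (distance of dish from where it was at the start of the episode above 0.03 m).
It fails at once if the syringe is shifted by more than 30 mm (distance of syringe from where it was at the start of the episode above 0.03 m).
It also fails if it takes over 51 s, if anything falls off the work surface, if the arm or the gripper's body presses on something with over 40 N, if the wrist force passes 120 N, or if a joint passes its speed limit or range.

## Working session

There is one attempt and no reset: what is moved stays moved. The work goes in short steps, Python scripts to look and compute and a tool call to move; the robot and the scene stay as the last step left them, time stands still between calls to the robot, and variables do not carry over. Pictures are saved under pics/ and viewed, and the job is handed in when it is done.

Besides the shell and the picture viewer there is one more tool, called after "Emit:" by a JSON object that holds its "op" and its "data". servo_tool: Moves the arm, as the interface text tells. Scaled input: -1 to 1 covers 500 mm each way for a shift and pi/2 rad each way for a turn. Its arguments: {"type":"object","properties":{"moves":{"type":"array"},"squeeze":{"type":"number"}},"required":["moves"]}

```bash
mkdir -p pics; ls; cat > h.py <<'E'
import numpy as np, cv2
from station import get_obs, camera, hand_in, pinch_z
def grab(n,f):
    c=camera(n); cv2.imwrite('pics/'+f+'.png',c['color'][:,:,::-1]); np.savez('pics/'+f+'.npz',**{k:np.array(v) for k,v in c.items()}); return c
def load(f): return dict(np.load('pics/'+f+'.npz'))
def ray(c,uv,z):
    K=c['intrinsics'];R=cv2.Rodrigues(c['rvec'])[0];t=c['tvec'].reshape(3)
    uv=np.atleast_2d(uv).astype(float)
    d=(np.linalg.inv(K)@np.c_[uv,np.ones(len(uv))].T).T@R
    o=-R.T@t
    return o+d*((z-o[2])/d[:,2])[:,None]
def proj(c,P):
    return cv2.projectPoints(np.atleast_2d(P).astype(float),c['rvec'].astype(float),c['tvec'].astype(float),c['intrinsics'],None)[0].reshape(-1,2)
E
python3 - <<'E'
from h import *
for n in ['scene','top','wrist']:
    c=grab(n,n+'0'); R=cv2.Rodrigues(c['rvec'])[0]; print(n,-R.T@np.array(c['tvec']).reshape(3),np.array(c['intrinsics'])[0,0])
print(get_obs(),pinch_z)
E
```

```text
pics
scene [-0.02467574  0.63930481  0.51884943] 406.43949177787204
top [0.35656684 0.03953614 1.15420774] 492.467649303248
wrist [ 0.23715239 -0.50140195  0.38492912] 306.5532824201932
{'time_s': 0.15, 'qpos': array([-1.32859763e+00,  3.00303092e-01,  1.52141965e+00, -1.41780192e-05,
        1.32070364e+00, -6.66116528e-02]), 'joint_vel': array([ 0.00122475, -0.00281441, -0.00196059,  0.00073272, -0.00082087,
       -0.00073933]), 'tau': array([-1.15267799e-04, -5.31963515e+01, -3.52825034e+01,  7.08172959e-02,
        2.35923351e-02, -6.45257023e-05]), 'ee_pos': array([ 0.16709998, -0.52379811,  0.20504678]), 'eef_rot': array([-3.14075986e+00, -4.17913043e-05,  3.08813848e-01]), 'force': array([-0.57194049,  0.07023322,  0.08678515]), 'moment': array([0.01619998, 0.02651543, 0.00453996]), 'grip_width': 0.09428974135189284} 0.0188
```

View pics/top0.png

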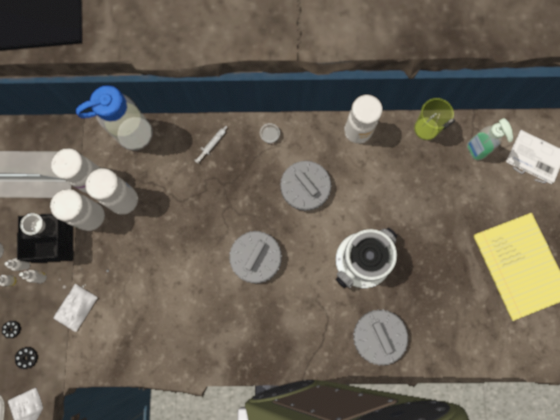

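View pics/scene0.png

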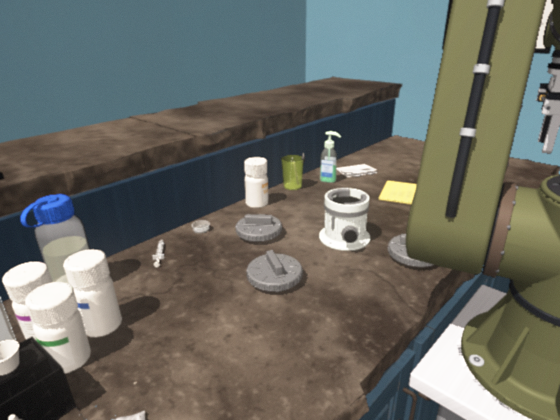

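Top view: three look-alike lids at (255,257), (305,186) and (381,337), with the housing at about (368,256). Image left is robot left (+y), so (255,257) fits as the farthest left. I'll confirm that with a crop and measure it.

```bash
python3 - <<'E'
from h import *
c=load('top0')
for uv in [(255,257),(305,186),(381,337)]: print(uv, ray(c,uv,.031)[0])
print('jar',ray(c,(360,130),.0)[0],'dish',ray(c,(270,134),0)[0],'syr',ray(c,(211,145),0)[0], 'mouth',ray(c,(370,254),.115)[0])
im=c['color'][:,:,::-1]
a=cv2.resize(im[222:292,215:295],None,fx=5,fy=5,interpolation=cv2.INTER_CUBIC)
b=cv2.resize(im[220:295,325:405],None,fx=5,fy=5,interpolation=cv2.INTER_CUBIC)
a=cv2.copyMakeBorder(a,0,b.shape[0]-a.shape[0],0,0,cv2.BORDER_CONSTANT)
cv2.imwrite('pics/crop1.png',np.hstack([a,b]))
s=load('scene0')['color'][:,:,::-1]
cv2.imwrite('pics/crop2.png',cv2.resize(s[175:300,230:390],None,fx=5,fy=4.7,interpolation=cv2.INTER_CUBIC))
E
```

```text
(255, 257) [0.48343999 0.11858797 0.031     ]
(305, 186) [0.64957884 0.0012642  0.031     ]
(381, 337) [ 0.30267072 -0.16076116  0.031     ]
jar [ 0.79896501 -0.13840689  0.        ] dish [0.79135032 0.08433993 0.        ] syr [0.76463199 0.22971379 0.        ] mouth [ 0.47749387 -0.13076282  0.115     ]
```

View pics/crop1.png

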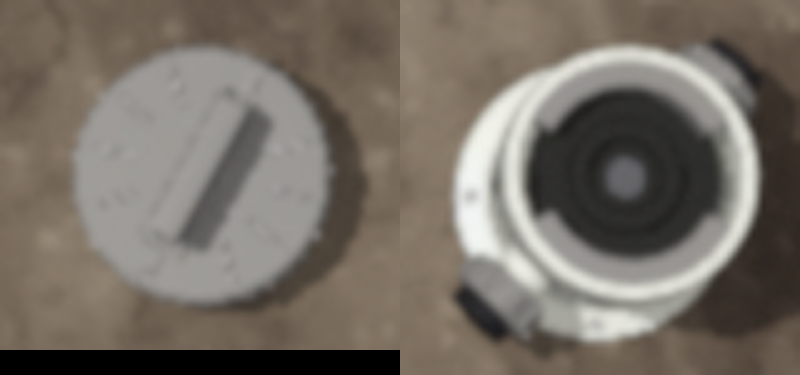

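View pics/crop2.png

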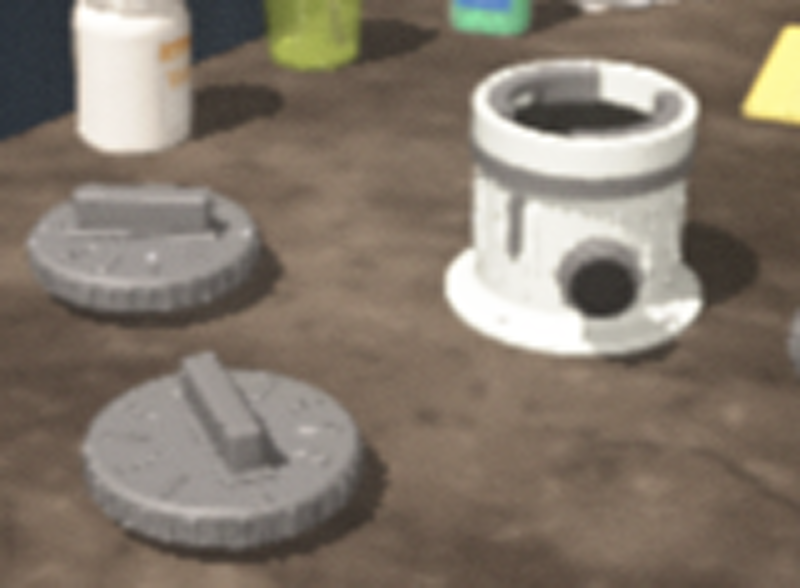

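Crop: the lid at (255,257) is a plain grey disc, its bar running lower-left to upper-right, and it is clearly the leftmost of the three. The housing's two gaps face image left and right (about ±y). Next, sub-pixel measurements.

```bash
cat >> h.py <<'E'
def plan(xyz,yaw):
    """normalised tool shift & turn from present pose to tool-down target at world xyz, yaw"""
    from scipy.spatial.transform import Rotation as Ro
    o=get_obs(); R0=Ro.from_euler('xyz',o['eef_rot']); R1=Ro.from_euler('xyz',[np.pi,0,yaw])
    rv=(R0.inv()*R1).as_rotvec(); d=R0.inv().apply(np.array(xyz)-o['ee_pos'])
    print('t',round(o['time_s'],2),'turn',(rv/(np.pi/2)).round(4),'shift',(d/.5).round(4),'rows',round(np.linalg.norm(d)/.0417,1),round(np.degrees(np.linalg.norm(rv))/7.16,1))
E
python3 - <<'E'
from h import *
c=load('top0'); im=c['color']; hsv=cv2.cvtColor(im,cv2.COLOR_RGB2HSV)
# lid disc: grey low saturation
m=((hsv[...,1]<30)&(hsv[...,2]>80)).astype(np.uint8)*255
w=np.zeros_like(m); w[225:290,220:290]=m[225:290,220:290]
w=cv2.morphologyEx(w,cv2.MORPH_CLOSE,np.ones((5,5)))
cn=max(cv2.findContours(w,cv2.RETR_EXTERNAL,cv2.CHAIN_APPROX_NONE)[0],key=cv2.contourArea)
print(cv2.minEnclosingCircle(cn),cv2.fitEllipse(cn))
P=ray(c,cn.reshape(-1,2),.028)[:,:2].astype(np.float32); print('lid',cv2.minEnclosingCircle(P),cv2.fitEllipse(P))
# bar: dark side face
g=cv2.cvtColor(im,cv2.COLOR_RGB2GRAY); print(g[240:276:2,243:270:2])
# housing white rim at z=.115
m=((hsv[...,1]<30)&(hsv[...,2]>190)).astype(np.uint8)*255
cv2.imwrite('pics/mask1.png',cv2.resize(np.hstack([w[220:295,215:295],m[220:295,325:405]]),None,fx=4,fy=4,interpolation=0))
k=lambda u,v:(325+u/5-.4,220+v/5-.4)
pts=np.array([k(148,125),k(145,215),k(312,130),k(312,220)])
W=ray(c,pts,.115); print(W, W.mean(0)); l=(W[0]+W[1])/2; r=(W[2]+W[3])/2; print('gap dir deg',np.degrees(np.arctan2(*(l-r)[1::-1])))
ctr=W.mean(0)[:2]; print(np.linalg.norm(W[:,:2]-ctr,axis=1), np.degrees(np.arctan2(W[:,1]-ctr[1],W[:,0]-ctr[0])))
E
```

```text
((254.98948669433594, 256.785400390625), 26.263816833496094) ((255.18435668945312, 256.7006530761719), (50.9400749206543, 51.18198776245117), 17.25350570678711)
lid ((0.4849047064781189, 0.11860265582799911), 0.06069919094443321) ((0.48506754636764526, 0.11838961392641068), (0.11654341220855713, 0.11802142858505249), 119.35131072998047)
[[155 155 155 153 145 154 154 149 138 128 150 148 151 153]
 [154 155 155 153 153 153 154 148 151 143 139 136 149 153]
 [149 151 155 155 153 155 150 150 154 152 131  96 120 149]
 [152 150 155 155 155 155 147 155 154 147 105  88  95 129]
 [155 155 155 155 154 151 154 156 151 128  85  91  99 138]
 [156 156 155 155 153 145 155 153 145  99  87  94 114 152]
 [156 155 156 155 151 152 155 152 124  85  92  96 127 155]
 [156 156 156 153 147 157 154 143  96  90  94 105 147 153]
 [156 156 155 151 155 157 151 119  88  93  99 135 153 154]
 [156 156 151 149 157 154 140  91  91  95 115 151 154 155]
 [155 155 150 155 157 150 113  88  92  99 137 154 154 153]
 [156 151 152 158 154 137  89  90  96 119 152 155 154 153]
 [155 148 158 157 149 108  88  90 102 147 155 153 154 154]
 [153 156 159 154 133  86  90  96 118 153 153 147 152 155]
 [149 146 145 146 102  87  94 105 147 155 155 152 155 150]
 [150 146 140 130 109  99  98 128 149 153 155 155 152 150]
 [156 154 148 149 140 139 134 150 150 153 156 155 155 155]
 [156 154 149 155 150 156 155 156 157 146 155 155 155 154]]
[[ 0.49792155 -0.09809569  0.115     ]
 [ 0.45969541 -0.09539274  0.115     ]
 [ 0.49496857 -0.16761995  0.115     ]
 [ 0.4567748  -0.16568176  0.115     ]] [ 0.47734008 -0.13169754  0.115     ]
gap dir deg 87.5944111563186
[0.03940407 0.04036549 0.04001479 0.03972226] [  58.51211612  115.92045228  -63.86106147 -121.17988807]
```

View pics/mask1.png

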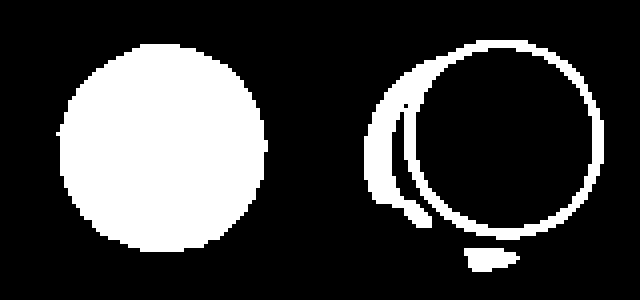

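```bash
python3 -c "
from h import *
plan([.483,.119,.22],np.radians(154)); plan([.325,-.2,.22],np.radians(80))"
```

```text
t 0.15 turn [-2.0000e-04 -6.0000e-04 -1.5145e+00] shift [ 0.9926 -1.0328 -0.029 ] rows 17.2 19.0
t 0.15 turn [-5.000e-04 -3.000e-04 -6.923e-01] shift [ 0.4977 -0.521  -0.0295] rows 8.6 8.7
```

Checks: the lid disc is 118 mm wide as stated, centred at (0.485, 0.118) with the bar at yaw ≈152°. The gap half-angle is 28.6° against 28° given. The mouth is at ≈(0.477, -0.131) with the gap line at ≈87.6°. I'll move over the lid in two calls.

Emit:
{"op": "servo_tool", "data": {"moves": [[[0,0,-0.08,0.055,-0.058,-0.003,0],[0,0,-0.15,0.11,-0.116,-0.006,0],[0,0,-0.23,0.166,-0.174,-0.01,0],[0,0,-0.31,0.221,-0.232,-0.013,0],[0,0,-0.38,0.277,-0.29,-0.016,0],[0,0,-0.46,0.332,-0.347,-0.02,0],[0,0,-0.54,0.387,-0.405,-0.023,0],[0,0,-0.61,0.443,-0.463,-0.026,0],[0,0,-0.69,0.498,-0.521,-0.03,0]]]}}

```text
time_s: 0.9
ee_pos: [0.3254, -0.1981, 0.2203]
eef_rot: [-3.141, -0.001, 1.397]
force: [0.5, 0.3, -0.5]
grip_width: 0.0936
```

```bash
python3 -c "
from h import *
plan([.485,.118,.2],np.radians(152)); print(get_obs()['qpos'],get_obs()['eef_rot'])"
```

```text
t 0.9 turn [ 2.000e-04 -5.000e-04 -7.996e-01] shift [0.6778 0.2051 0.0411] rows 8.5 10.1
[-6.43449338e-01 -1.02768365e-01  1.92794132e+00  6.06724935e-04
  1.31688624e+00 -4.69758443e-01] [-3.14144241e+00 -7.34807773e-04  1.39695284e+00]
```

Emit:
{"op": "servo_tool", "data": {"moves": [[[0,0,-0.08,0.068,0.02,0.004,0],[0,0,-0.16,0.136,0.041,0.008,0],[0,0,-0.24,0.203,0.062,0.012,0],[0,0,-0.32,0.271,0.082,0.016,0],[0,0,-0.4,0.339,0.103,0.02,0],[0,0,-0.48,0.407,0.123,0.024,0],[0,0,-0.56,0.475,0.144,0.029,0],[0,0,-0.64,0.542,0.164,0.033,0],[0,0,-0.72,0.61,0.185,0.037,0],[0,0,-0.8,0.678,0.205,0.041,0],[0,0,-0.8,0.678,0.205,0.041,0],[0,0,-0.8,0.678,0.205,0.041,0]]]}}

```text
time_s: 1.9
ee_pos: [0.4848, 0.1191, 0.1993]
eef_rot: [-3.141, -0.002, 2.656]
force: [0.1, -0.1, 0.0]
grip_width: 0.0942
```

```bash
python3 - <<'E'
from h import *
for n in ['wrist','top']: grab(n,n+'1')
E
```

```text
(no output)
```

View pics/wrist1.png

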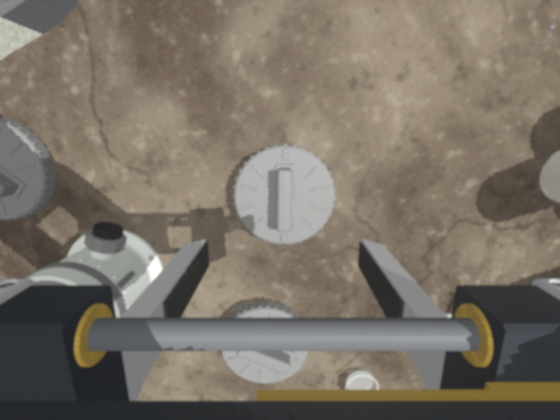

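```bash
python3 - <<'E'
from h import *
plan([.485,.118,.023],np.radians(152)); o=get_obs(); print(o['ee_pos'],o['eef_rot'],o['qpos'])
c=load('wrist1'); print(proj(c,[[.485,.118,.055],[.485,.118,.031],[.485-.035*.883,.118+.035*.469,.055],[.485+.035*.883,.118-.035*.469,.055],o['ee_pos']]))
E
```

```text
t 2.0 turn [ 0.0001 -0.0005 -0.0007] shift [-0.0005  0.0011  0.3538] rows 4.2 0.0
[0.48461985 0.11754768 0.19988303] [ 3.14146914e+00 -7.45332938e-04  2.65172508e+00] [ 1.64199723e-01  1.90580142e-01  1.67032623e+00  5.75457266e-04
  1.28120269e+00 -9.16893452e-01]
[[282.92973737 203.38904921]
 [282.94363961 198.67201026]
 [282.98910583 171.15674865]
 [282.87346781 233.93890113]
 [281.85715534 255.77600366]]
```

Wrist view: the target lid is at (285,195), with its bar upright from about (285,168) to (284,232). That is within 2–3 px of the predicted (283,171)–(283,234). I'll refine it with a mask.

```bash
python3 - <<'E'
from h import *
c=load('wrist1'); im=c['color']; g=cv2.cvtColor(im,cv2.COLOR_RGB2GRAY)
cv2.imwrite('pics/crop3.png',cv2.resize(im[140:250,225:345,::-1],None,fx=5,fy=5,interpolation=cv2.INTER_CUBIC))
hsv=cv2.cvtColor(im,cv2.COLOR_RGB2HSV); m=((hsv[...,1]<28)&(hsv[...,2]>80)).astype(np.uint8)*255
w=np.zeros_like(m); w[135:252,222:345]=m[135:252,222:345]; w=cv2.morphologyEx(w,cv2.MORPH_OPEN,np.ones((5,5)))
cn=max(cv2.findContours(w,0,cv2.CHAIN_APPROX_NONE)[0],key=cv2.contourArea)
P=ray(c,cn.reshape(-1,2),.028)[:,:2].astype(np.float32); print('lid',cv2.minEnclosingCircle(P),cv2.fitEllipse(P))
for v in (180,195,205,220): print(v,g[v,270:300])
E
```

```text
lid ((0.4832558035850525, 0.11972817033529282), 0.060869403183460236) ((0.4835567772388458, 0.11985760182142258), (0.11838727444410324, 0.11904332786798477), 89.29532623291016)
180 [124 123 123 123 120 118 119 128 145 163 175 179 181 182 182 183 184 184
 185 185 179 173 170 175 178 181 182 182 183 182]
195 [123 123 122 121 120 118 119 130 149 165 175 178 178 179 180 181 182 183
 183 181 176 172 172 173 175 178 180 181 181 181]
205 [123 122 122 122 119 119 120 131 151 167 175 178 179 179 180 180 181 182
 182 178 173 173 178 181 181 180 180 181 180 181]
220 [120 121 121 120 121 120 123 136 154 169 174 177 177 177 178 179 179 180
 179 176 172 170 173 174 177 178 178 179 178 179]
```

View pics/crop3.png

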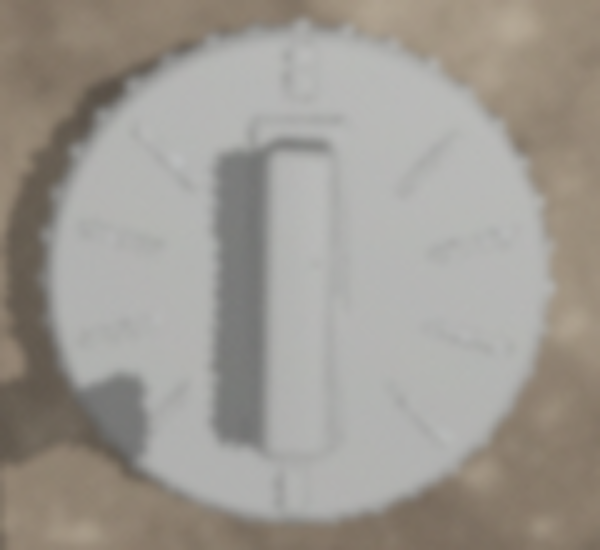

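```bash
python3 - <<'E'
from h import *
plan([.4842,.119,.034],np.radians(151.7))
E
```

```text
t 2.0 turn [ 0.0001 -0.0005  0.0026] shift [0.0019 0.0021 0.3318] rows 4.0 0.0
```

Emit:
{"op": "servo_tool", "data": {"moves": [[[0,0,0.003,0.002,0.002,0.07,0],[0,0,0.003,0.002,0.002,0.14,0],[0,0,0.003,0.002,0.002,0.2,0],[0,0,0.003,0.002,0.002,0.26,0],[0,0,0.003,0.002,0.002,0.3,0],[0,0,0.003,0.002,0.002,0.32,0],[0,0,0.003,0.002,0.002,0.332,0],[0,0,0.003,0.002,0.002,0.332,0],[0,0,0.003,0.002,0.002,0.332,0]]], "squeeze": 30}}

```text
time_s: 2.75
ee_pos: [0.4847, 0.1187, 0.035]
eef_rot: [3.141, 0.0, 2.646]
force: [-0.4, -0.5, 0.1]
grip_width: 0.0938
```

```bash
python3 - <<'E'
from h import *
plan([.4842,.119,.034],np.radians(151.7))
grab('wrist','wrist2')
E
```

```text
t 2.75 turn [ 0.0006  0.0002 -0.001 ] shift [0.0011 0.     0.0019] rows 0.0 0.0
```

View pics/wrist2.png

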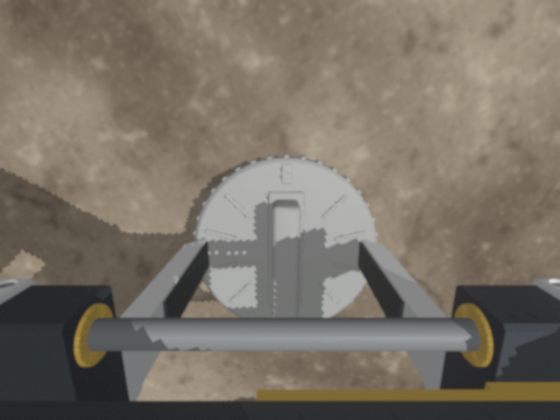

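The bar at (287,210–310) lies midway between the fingers and parallel to the pads. Closing.

Emit:
{"op": "servo_tool", "data": {"moves": [[[0,0,0,0,0,0,1],[0,0,0,0,0,0,1],[0,0,0,0,0,0,1],[0,0,0,0,0,0,1],[0,0,0,0,0,0,1],[0,0,0,0,0,0,1],[0,0,0,0,0,0,1],[0,0,0,0,0,0,1],[0,0,0,0,0,0,1],[0,0,0,0,0,0,1],[0,0,0,0,0,0,1],[0,0,0,0,0,0,1]]], "squeeze": 40}}

```text
time_s: 3.8
ee_pos: [0.4848, 0.1189, 0.0352]
eef_rot: [3.14, 0.001, 2.646]
force: [1.5, 1.7, 1.4]
grip_width: 0.0175
```

Emit:
{"op": "servo_tool", "data": {"moves": [[[0,0,0,0,0,0,1],[0,0,0,0,0,-0.02,1],[0,0,0,0,0,-0.06,1],[0,0,0,0,0,-0.12,1],[0,0,0,0,0,-0.18,1],[0,0,0,0,0,-0.24,1],[0,0,0,0,0,-0.3,1],[0,0,0,0,0,-0.36,1],[0,0,0,0,0,-0.4,1],[0,0,0,0,0,-0.4,1]]]}}

```text
time_s: 4.63
ee_pos: [0.4856, 0.1189, 0.2401]
eef_rot: [3.136, 0.006, 2.646]
force: [-0.3, 0.3, -1.4]
grip_width: 0.0157
```

```bash
python3 - <<'E'
from h import *
grab('wrist','wrist3');grab('scene','scene3')
o=get_obs(); print(o['ee_pos'],o['eef_rot'],o['force'],o['grip_width'])
plan([.477,-.131,.235],np.radians(87.6))
E
```

```text
[0.48441238 0.11870079 0.23546731] [3.13971575e+00 1.50150746e-03 2.64644381e+00] [-0.1437054   0.014489   -1.87756965] 0.01559070664216921
t 4.73 turn [1.600e-03 2.000e-04 7.114e-01] shift [-2.243e-01 -4.465e-01  4.000e-04] rows 6.0 8.9
```

View pics/wrist3.png

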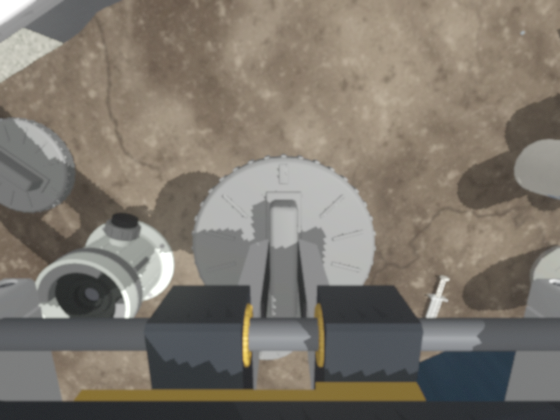

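View pics/scene3.png

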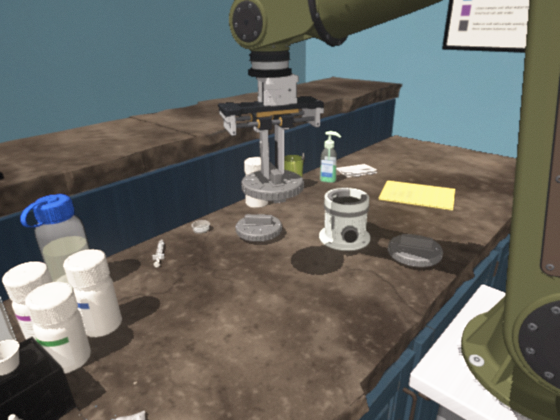

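The lid is held level, grip width 15.6 mm for the 16 mm bar, and the force of about 1.9 N fits its weight. I'll go past the housing so that the wrist camera sees the open mouth beside the held lid.

```bash
python3 - <<'E'
from h import *
plan([.477,-.27,.255],np.radians(87.6))
E
```

```text
t 4.73 turn [1.600e-03 2.000e-04 7.114e-01] shift [-0.3564 -0.691  -0.0398] rows 9.3 8.9
```

Emit:
{"op": "servo_tool", "data": {"moves": [[[0,0,0.05,-0.025,-0.05,-0.04,1],[0,0,0.11,-0.06,-0.116,-0.04,1],[0,0,0.18,-0.095,-0.184,-0.04,1],[0,0,0.25,-0.13,-0.252,-0.04,1],[0,0,0.32,-0.165,-0.32,-0.04,1],[0,0,0.39,-0.2,-0.388,-0.04,1],[0,0,0.46,-0.235,-0.456,-0.04,1],[0,0,0.53,-0.27,-0.524,-0.04,1],[0,0,0.6,-0.305,-0.592,-0.04,1],[0,0,0.66,-0.335,-0.65,-0.04,1],[0.001,0,0.7,-0.352,-0.682,-0.04,1],[0.002,0,0.711,-0.356,-0.691,-0.04,1]]]}}

```text
time_s: 5.73
ee_pos: [0.4757, -0.2723, 0.2529]
eef_rot: [-3.138, -0.001, 1.523]
force: [-0.5, 0.5, -1.2]
grip_width: 0.0156
```

Emit:
{"op": "servo_tool", "data": {"moves": [[[0,0,0,0,0,0,1],[0,0,0,0,0,0,1],[0,0,0,0,0,0,1]]]}}

```text
time_s: 5.98
ee_pos: [0.4757, -0.2712, 0.2523]
eef_rot: [-3.137, -0.002, 1.526]
force: [0.4, 0.3, -2.1]
grip_width: 0.0155
```

```bash
python3 - <<'E'
from h import *
grab('wrist','wrist4');o=get_obs(); print(o['time_s'],o['ee_pos'],o['eef_rot'],o['force'],o['moment'],o['grip_width'],o['qpos'])
c=load('wrist4'); print(proj(c,[[.477,-.131,.115],o['ee_pos']]))
E
```

```text
6.0333 [ 0.47587587 -0.27114789  0.25262527] [-3.13761239e+00 -1.28222643e-03  1.52561475e+00] [-0.14859563  0.34704379 -1.13844145] [-0.03135097 -0.02493992  0.00208711] 0.016011645173027823 [-5.84315044e-01  2.65317633e-01  1.45544368e+00 -9.53222174e-04
  1.42490538e+00 -5.38995528e-01]
[[279.8872852   58.92392668]
 [285.5420355  252.97439377]]
```

View pics/wrist4.png

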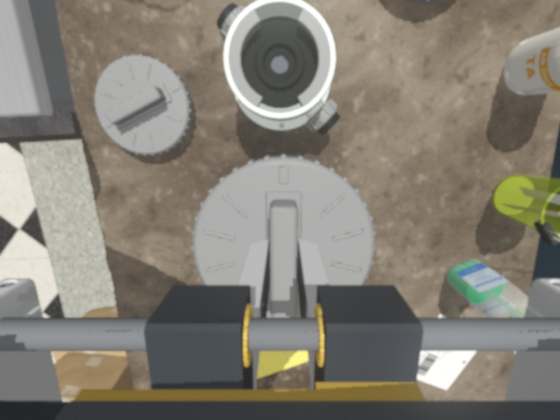

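Wrist view: the mouth rim is centred near (280,58), predicted (279.9,58.9), with the gaps up and down in the image. The held lid's disc is at (284,~245). I'll fit both.

```bash
python3 - <<'E'
from h import *
c=load('wrist4'); im=c['color']; hsv=cv2.cvtColor(im,cv2.COLOR_RGB2HSV); o=get_obs()
m=((hsv[...,1]<45)&(hsv[...,2]>185)).astype(np.uint8)*255
w=np.zeros_like(m); w[0:135,215:345]=m[0:135,215:345]
# inner contour of white rim (rim inner edge at 96 mm) : the hole
cs,h=cv2.findContours(w,cv2.RETR_CCOMP,cv2.CHAIN_APPROX_NONE)
for k,q in enumerate(cs):
    if h[0][k][3]>=0 and cv2.contourArea(q)>2000:
        P=ray(c,q.reshape(-1,2),.115)[:,:2].astype(np.float32); print('hole',cv2.minEnclosingCircle(P),cv2.fitEllipse(P),cv2.fitEllipse(q))
    elif h[0][k][3]<0 and cv2.contourArea(q)>2000:
        print('outer bbox',cv2.boundingRect(q))
        p=q.reshape(-1,2); p=p[p[:,1]<60]; P=ray(c,p,.115)[:,:2].astype(np.float32)
        A=np.c_[2*P,np.ones(len(P))]; s=np.linalg.lstsq(A,(P**2).sum(1),rcond=None)[0]; print('outer',s[:2],np.sqrt(s[2]+s[0]**2+s[1]**2))
# lid disc upper arc
zl=o['ee_pos'][2]-.035+.026
m=((hsv[...,1]<28)&(hsv[...,2]>80)).astype(np.uint8)*255
m=np.zeros_like(m)+m; E=[]
g=cv2.GaussianBlur(cv2.cvtColor(im,cv2.COLOR_RGB2Lab),(0,0),1).astype(float)
sat=hsv[...,1]
for v in range(165,236,5):
    r=sat[v]; L=[u for u in range(180,240) if (r[u:u+5]<25).all()]; R=[u for u in range(400,330,-1) if (r[u-4:u+1]<25).all()]
    if L and R: E+= [(L[0],v),(R[0],v)]
E=np.array(E);print(E.T)
for hh in (.024,.031):
    P=ray(c,E,o['ee_pos'][2]-.035+hh)[:,:2]
    A=np.c_[2*P,np.ones(len(P))]; s=np.linalg.lstsq(A,(P**2).sum(1),rcond=None)[0]; print('lid',hh,s[:2],np.sqrt(s[2]+s[0]**2+s[1]**2),'vs tcp',s[:2]-o['ee_pos'][:2])
cv2.imwrite('pics/crop4.png',cv2.resize(im[0:140,210:350,::-1],None,fx=4.2,fy=4.2,interpolation=cv2.INTER_CUBIC))
E
```

```text
outer bbox (223, 0, 114, 119)
outer [ 0.47577493 -0.13309561] 0.05410091120134833
hole ((0.4765093922615051, -0.1310362070798874), 0.0480889193713665) ((0.47615864872932434, -0.13065876066684723), (0.0762028694152832, 0.09308965504169464), 178.2083740234375) ((278.9920654296875, 56.357147216796875), (80.51593780517578, 108.0642318725586), 179.11279296875)
[[232 334 225 341 219 347 215 351 209 357 208 358 203 362 200 366 199 367
  196 370 195 372 195 372 193 373 192 374]
 [170 170 175 175 180 180 185 185 190 190 195 195 200 200 205 205 210 210
  215 215 220 220 225 225 230 230 235 235]]
lid 0.024 [ 0.47418763 -0.27156488] 0.06009326181917603 vs tcp [-0.00168823 -0.00041699]
lid 0.031 [ 0.47435461 -0.26882881] 0.05788778984731266 vs tcp [-0.00152126  0.00231909]
```

View pics/crop4.png

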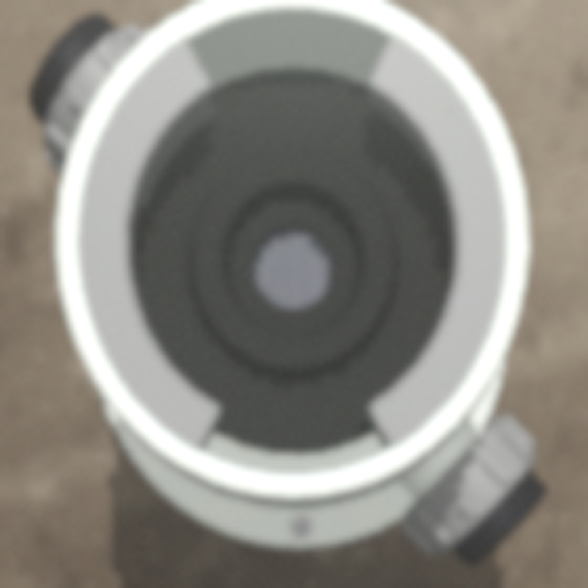

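```bash
python3 - <<'E'
from h import *
c=load('wrist4')
k=lambda u,v:(210+u/4.2-.4,v/4.2-.4)
W=ray(c,[k(213,82),k(370,80),k(222,405),k(369,408)],.115)[:,:2]; print(W,W.mean(0))
d=(W[0]+W[1]-W[2]-W[3]);print(np.degrees(np.arctan2(d[1],d[0])),np.linalg.norm(W-W.mean(0),axis=1))
# outer & inner rim via 4 extremes: ellipses
print(ray(c,[k(80,240),k(505,240),k(295,8),k(295,472)],.115)[:,:2])
t=load('top0'); im=t['color']; hsv=cv2.cvtColor(im,cv2.COLOR_RGB2HSV)
m=((hsv[...,1]<30)&(hsv[...,2]>190)).astype(np.uint8)*255
w=np.zeros_like(m); w[220:295,325:405]=m[220:295,325:405]
cs,h=cv2.findContours(w,cv2.RETR_CCOMP,cv2.CHAIN_APPROX_NONE)
for j,q in enumerate(cs):
    if h[0][j][3]>=0 and cv2.contourArea(q)>500:
        P=ray(t,q.reshape(-1,2),.115)[:,:2].astype(np.float32); print('top hole',cv2.fitEllipse(P))
E
```

```text
[[ 0.46066503 -0.09677765]
 [ 0.49497217 -0.09802609]
 [ 0.45843328 -0.16318891]
 [ 0.49245507 -0.16542883]] [ 0.47663139 -0.13085537]
87.96751409677543 [0.03763264 0.03760513 0.03710295 0.03802254]
[[ 0.42870083 -0.12683654]
 [ 0.52418973 -0.13134107]
 [ 0.47927199 -0.08348013]
 [ 0.47462349 -0.17875185]]
top hole ((0.4777241349220276, -0.1319817304611206), (0.09620647877454758, 0.0974264070391655), 83.40326690673828)
```

Measurements agree. Wrist-relative gives a TCP goal of (0.4782,-0.1319) and top-relative gives (0.478,-0.1315). The gap line is at about 87.8°, and the rim diameter reads 95.5–97 mm against 96 given. I'll move over the mouth, underside 15 mm above the collar.

```bash
python3 - <<'E'
from h import *
plan([.478,-.1317,.19],np.radians(87.8))
E
```

```text
t 6.03 turn [-0.0025 -0.0008 -0.0043] shift [ 0.2786 -0.0079  0.1256] rows 3.7 0.1
```

Emit:
{"op": "servo_tool", "data": {"moves": [[[0,0,0,0.04,0,0,1],[-0.002,0,-0.004,0.1,-0.003,0,1],[-0.002,0,-0.004,0.16,-0.005,0,1],[-0.002,0,-0.004,0.22,-0.006,0,1],[-0.002,0,-0.004,0.26,-0.008,0.02,1],[-0.002,0,-0.004,0.279,-0.008,0.06,1],[-0.002,0,-0.004,0.279,-0.008,0.1,1],[-0.002,0,-0.004,0.279,-0.008,0.126,1],[-0.002,0,-0.004,0.279,-0.008,0.126,1],[-0.002,0,-0.004,0.279,-0.008,0.126,1],[-0.002,0,-0.004,0.279,-0.008,0.126,1],[-0.002,0,-0.004,0.279,-0.008,0.126,1]]], "squeeze": 55}}

```text
time_s: 7.03
ee_pos: [0.4783, -0.1315, 0.191]
eef_rot: [3.141, -0.001, 1.532]
force: [0.4, 0.7, -1.6]
grip_width: 0.0155
```

```bash
python3 - <<'E'
from h import *
plan([.478,-.1317,.160],np.radians(87.8)); o=get_obs(); print(o['ee_pos'],o['eef_rot'],o['force'],o['moment'])
c=grab('scene','scene5'); cv2.imwrite('pics/crop5.png',cv2.resize(c['color'][120:260,270:420,::-1],None,fx=4,fy=4,interpolation=cv2.INTER_CUBIC))
E
```

```text
t 7.03 turn [ 0.0006 -0.0005 -0.0001] shift [-0.0004 -0.0007  0.0619] rows 0.7 0.0
[ 0.47834424 -0.13153491  0.19096597] [ 3.14070790e+00 -7.73088133e-04  1.53220400e+00] [ 0.36674282  0.65618157 -1.57676482] [-1.01635514e-04 -1.33279201e-01 -1.09716870e-02]
```

View pics/crop5.png

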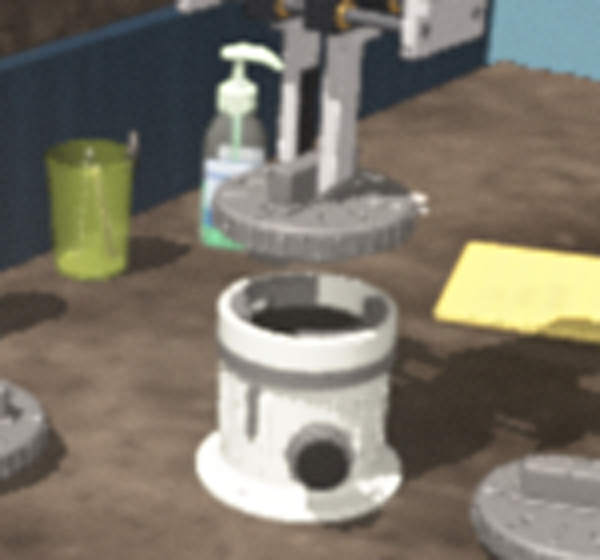

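The lid hangs level over the mouth, its bar in line with the gaps. Descending slowly to just above the cartridge contact (TCP 0.141).

Emit:
{"op": "servo_tool", "data": {"moves": [[[0,0,0,0,-0.001,0.02,1],[0,0,0,0,-0.001,0.04,1],[0,0,0,0,-0.001,0.06,1],[0,0,0,0,-0.001,0.07,1],[0,0,0,0,-0.001,0.078,1],[0,0,0,0,-0.001,0.084,1],[0,0,0,0,-0.001,0.088,1],[0,0,0,0,-0.001,0.088,1],[0,0,0,0,-0.001,0.088,1]]]}}

```text
time_s: 7.83
ee_pos: [0.4779, -0.1316, 0.147]
eef_rot: [3.141, -0.001, 1.532]
force: [-0.0, -0.4, -0.6]
grip_width: 0.0152
```

```bash
python3 - <<'E'
from h import *
plan([.478,-.1317,.141],np.radians(87.8)); o=get_obs(); print(o['ee_pos'],o['eef_rot'],o['force'],o['moment'])
E
```

```text
t 7.83 turn [ 0.0006 -0.0005 -0.0002] shift [-0.0003  0.0001  0.012 ] rows 0.1 0.0
[ 0.47792807 -0.1315647   0.14698244] [ 3.14062588e+00 -7.27288429e-04  1.53208171e+00] [-0.01469634 -0.37084905 -0.63583303] [-0.0357634  -0.06991583 -0.03273294]
```

Emit:
{"op": "servo_tool", "data": {"moves": [[[0,0,0,0,0,0.006,1],[0,0,0,0,0,0.01,1],[0,0,0,0,0,0.012,1],[0,0,0,0,0,0.016,1],[0,0,0,0,0,0.016,1],[0,0,0,0,0,0.016,1]]]}}

```text
time_s: 8.33
ee_pos: [0.478, -0.1316, 0.1391]
eef_rot: [3.14, -0.001, 1.532]
force: [-0.6, 0.9, -0.3]
grip_width: 0.0153
```

```bash
python3 - <<'E'
from h import *
plan([.478,-.1317,.129],np.radians(87.8)); o=get_obs(); print(o['ee_pos'],o['eef_rot'],o['force'],o['moment'])
c=grab('scene','scene6'); cv2.imwrite('pics/crop6.png',cv2.resize(c['color'][120:260,270:420,::-1],None,fx=4,fy=4,interpolation=cv2.INTER_CUBIC))
E
```

```text
t 8.33 turn [ 0.0007 -0.0004 -0.0002] shift [-0.0002 -0.      0.0202] rows 0.2 0.0
[ 0.47801356 -0.13159372  0.1391058 ] [ 3.14042465e+00 -6.94805980e-04  1.53206372e+00] [-0.61966891  0.85268392 -0.27292932] [-0.00181372  0.00326675 -0.0362103 ]
```

View pics/crop6.png

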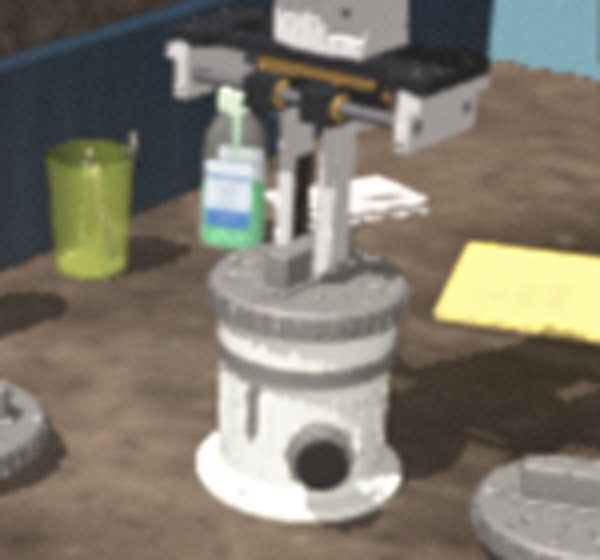

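The lid is in the mouth, with the lugs through the gaps and no side load. Pressing down.

Emit:
{"op": "servo_tool", "data": {"moves": [[[0,0,0,0,0,0.004,1],[0,0,0,0,0,0.008,1],[0,0,0,0,0,0.012,1],[0,0,0,0,0,0.016,1],[0,0,0,0,0,0.02,1],[0,0,0,0,0,0.023,1],[0,0,0,0,0,0.023,1],[0,0,0,0,0,0.023,1]]]}}

```text
time_s: 9.05
ee_pos: [0.4782, -0.1316, 0.1282]
eef_rot: [3.14, -0.0, 1.532]
force: [-4.0, 1.5, 10.5]
grip_width: 0.0157
```

```bash
python3 - <<'E'
from h import *
plan([.478,-.1317,.1275],np.radians(87.8)); o=get_obs(); print(o['ee_pos'],o['eef_rot'],o['force'],o['moment'],o['qpos'])
E
```

```text
t 9.05 turn [ 0.0011 -0.0003 -0.0002] shift [-0.0001 -0.0003  0.0014] rows 0.0 0.0
[ 0.47816697 -0.13163999  0.1281833 ] [ 3.13979958e+00 -4.56000518e-04  1.53211747e+00] [-3.9881153   1.48409208 10.45083411] [0.19960256 0.83356278 0.02944576] [-3.43042357e-01  2.60959860e-01  1.76177072e+00  1.08174867e-03
  1.11728829e+00 -3.04836263e-01]
```

Emit:
{"op": "servo_tool", "data": {"moves": [[[0,0,0,0,0,0.002,1],[0.001,0,0.04,0,0,0.002,1],[0.001,0,0.08,0,0,0.002,1],[0.001,0,0.13,0,0,0.002,1],[0.001,0,0.18,0,0,0.002,1],[0.001,0,0.22,0,0,0.002,1],[0.001,0,0.22,0,0,0.002,1]]]}}

```text
time_s: 9.63
ee_pos: [0.479, -0.1321, 0.1282]
eef_rot: [3.139, -0.001, 1.182]
force: [0.5, -1.7, 10.1]
grip_width: 0.0155
```

```bash
python3 - <<'E'
from h import *
plan([.478,-.1317,.1275],np.radians(-4.5)); o=get_obs(); print(o['ee_pos'],o['eef_rot'],o['force'],o['moment'],o['qpos'],o['grip_width'])
c=grab('wrist','wrist7')
E
```

```text
t 9.63 turn [ 0.0014 -0.0015  0.8027] shift [ 0.     -0.0022  0.0014] rows 0.0 10.1
[ 0.47901019 -0.13212691  0.1281861 ] [ 3.13869248e+00 -5.59888170e-04  1.18232175e+00] [ 0.52725683 -1.68792833 10.11044809] [-0.31570972  0.10471979 -0.11391712] [-3.43097904e-01  2.62198613e-01  1.76017336e+00  4.76086331e-04
  1.11629815e+00  4.51691016e-02] 0.0155464632747857
```

View pics/wrist7.png

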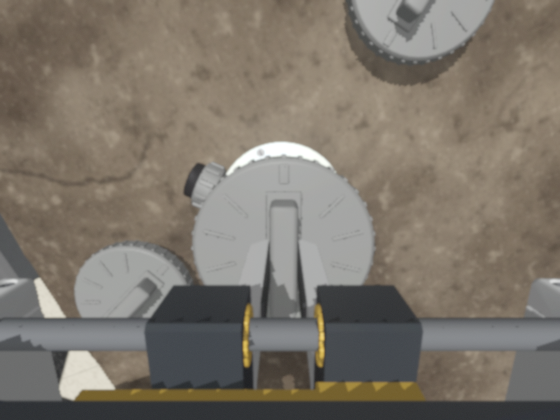

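The lid has turned 20° with the gripper, without slip and with little torque. Continuing the turn while pressed.

Emit:
{"op": "servo_tool", "data": {"moves": [[[0,0,0.06,0,-0.001,0.002,1],[0,0,0.12,0,-0.001,0.002,1],[0,0,0.18,0,-0.001,0.002,1],[0,0,0.24,0,-0.001,0.002,1],[0,0,0.3,0,-0.001,0.002,1],[0,0,0.36,0,-0.001,0.002,1],[0,0,0.42,0,-0.001,0.002,1],[0,0,0.48,0,-0.001,0.002,1],[0,0,0.54,0,-0.001,0.002,1],[0,0,0.6,0,-0.001,0.002,1],[0,0,0.65,0,-0.001,0.002,1],[0,0,0.65,0,-0.001,0.002,1]]]}}

```text
time_s: 10.68
ee_pos: [0.4792, -0.1324, 0.1281]
eef_rot: [3.139, -0.005, 0.159]
force: [-0.6, -1.1, 9.3]
grip_width: 0.0158
```

```bash
python3 - <<'E'
from h import *
plan([.478,-.1317,.1275],np.radians(-4.5)); o=get_obs(); print(o['ee_pos'],o['eef_rot'],o['force'],o['moment'],o['grip_width'])
E
```

```text
t 10.68 turn [ 0.0012 -0.0031  0.1512] shift [-0.0021 -0.0018  0.0012] rows 0.0 1.9
[ 0.47916078 -0.13242183  0.1280903 ] [ 3.13910753 -0.00455069  0.1589715 ] [-0.58805901 -1.08314976  9.2987139 ] [-0.19821064  0.36417287 -0.11182392] 0.015824017140562478
```

Emit:
{"op": "servo_tool", "data": {"moves": [[[0,-0.002,0.04,0,0,0.001,1],[0,-0.002,0.08,0,0,0.001,1],[0,-0.002,0.11,0,0,0.001,1],[0,-0.002,0.13,0,0,0.001,1],[0,-0.002,0.15,0,0,0.001,1],[0,-0.002,0.16,0,0,0.001,1],[0,-0.002,0.16,0,0,0.001,1]]]}}

```text
time_s: 11.27
ee_pos: [0.4799, -0.1321, 0.1284]
eef_rot: [3.14, -0.004, -0.093]
force: [-0.5, 4.3, 9.5]
grip_width: 0.0155
```

```bash
python3 - <<'E'
from h import *
plan([.478,-.1317,.1335],np.radians(-3)); o=get_obs(); print(o['ee_pos'],o['eef_rot'],o['force'],o['moment'],o['grip_width'])
grab('wrist','wrist8')
E
```

```text
t 11.27 turn [ 0.0009 -0.0025 -0.0256] shift [-0.0037 -0.0005 -0.0103] rows 0.1 0.3
[ 0.47985158 -0.13211121  0.12835595] [ 3.14021204 -0.0038845  -0.09258263] [-0.46496907  4.33637894  9.49795256] [0.97264615 0.09807961 0.60334077] 0.015537597513163382
```

View pics/wrist8.png

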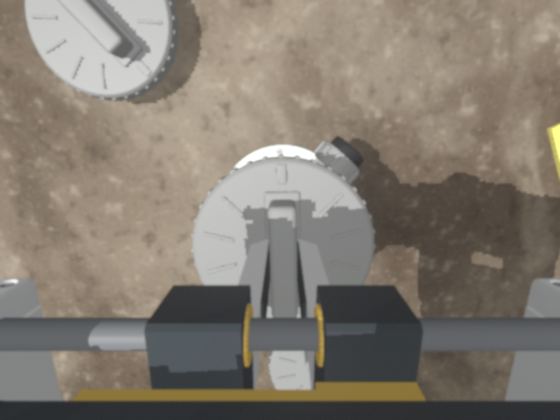

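Turned 93°, and the moment about z has risen to 0.6 N m, so it is at the stop. I'll ease the turn, let it rise with the spring, then open.

Emit:
{"op": "servo_tool", "data": {"moves": [[[0,0,-0.015,0,0,0,1],[0,0,-0.02,-0.002,0,-0.003,1],[0,0,-0.02,-0.002,0,-0.006,1],[0,0,-0.02,-0.002,0,-0.009,1],[0,0,-0.02,-0.002,0,-0.01,1],[0,0,-0.02,-0.002,0,-0.01,1]]]}}

```text
time_s: 11.82
ee_pos: [0.4795, -0.1319, 0.1335]
eef_rot: [3.14, -0.006, -0.06]
force: [5.6, 2.8, 1.6]
grip_width: 0.0152
```

```bash
python3 - <<'E'
from h import *
plan([.478,-.1317,.1335],np.radians(-3)); o=get_obs(); print(o['ee_pos'],o['eef_rot'],o['force'],o['moment'],o['grip_width'])
E
```

```text
t 11.82 turn [ 0.0009 -0.0036 -0.005 ] shift [-0.003  -0.0003 -0.0001] rows 0.0 0.1
[ 0.47951352 -0.13192038  0.13346613] [ 3.1401491  -0.00563103 -0.06022967] [5.56730648 2.84806236 1.62047723] [ 0.40701814 -0.87863967  0.06266869] 0.01520336102041151
```

Emit:
{"op": "servo_tool", "data": {"moves": [[[0,0,0,0,0,0,0.9],[0,0,0,0,0,0,0.7],[0,0,0,0,0,0,0.5],[0,0,0,0,0,0,0.5],[0,0,0,0,0,0,0.5],[0,0,0,0,0,0,0.5]]]}}

```text
time_s: 12.32
ee_pos: [0.4794, -0.1319, 0.1333]
eef_rot: [3.14, -0.005, -0.06]
force: [0.6, -0.1, -0.7]
grip_width: 0.0449
```

Emit:
{"op": "servo_tool", "data": {"moves": [[[0,0,0,0,0,-0.02,0.5],[0,0,0,0,0,-0.06,0.5],[0,0,0,0,0,-0.12,0.5],[0,0,0,0,0,-0.18,0.5],[0,0,0,0,0,-0.25,0.5],[0,0,0,0,0,-0.3,0.5],[0,0,0,0,0,-0.3,0.5],[0,0,0,0,0,-0.3,0.5]]]}}

```text
time_s: 12.98
ee_pos: [0.4788, -0.1318, 0.2848]
eef_rot: [3.139, -0.008, -0.06]
force: [0.4, 0.1, -1.0]
grip_width: 0.0468
```

```bash
python3 - <<'E'
from h import *
o=get_obs(); print(o['time_s'],o['ee_pos'],o['force'],o['grip_width'])
c=grab('wrist','wrist9'); s=grab('scene','scene9')
s=s['color'][:,:,::-1]
cv2.imwrite('pics/crop9.png',np.hstack([cv2.resize(s[150:260,220:420],(800,440),interpolation=cv2.INTER_CUBIC)]))
E
```

```text
12.9833 [ 0.47882233 -0.13177705  0.28478763] [ 0.41893191  0.09764786 -0.97584213] 0.04681965141577863
```

View pics/wrist9.png

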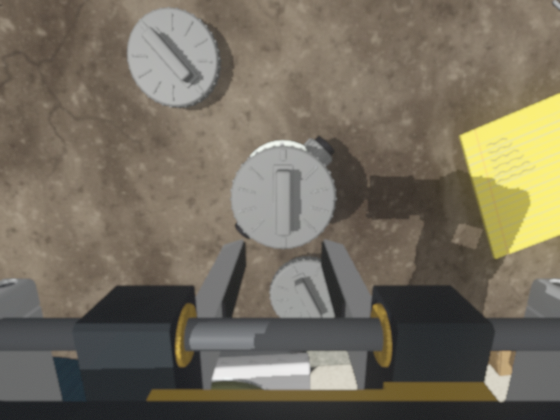

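View pics/crop9.png

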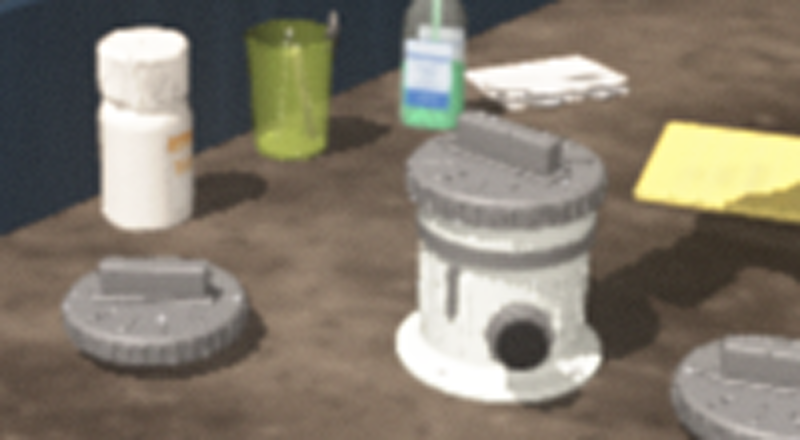

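Wrist view: the lid is on the housing at (284,195), its bar upright in the image, i.e. along world x and across the gaps. In the scene view it sits flat on the collar. Numeric check next.

```bash
python3 - <<'E'
from h import *
c=load('wrist9'); im=c['color']; hsv=cv2.cvtColor(im,cv2.COLOR_RGB2HSV)
m=((hsv[...,1]<26)&(hsv[...,2]>80)&(hsv[...,2]<215)).astype(np.uint8)*255
w=np.zeros_like(m); w[150:249,225:342]=m[150:249,225:342]; w=cv2.morphologyEx(w,cv2.MORPH_OPEN,np.ones((5,5)))
cn=max(cv2.findContours(w,0,cv2.CHAIN_APPROX_NONE)[0],key=cv2.contourArea).reshape(-1,2)
p=cn[cn[:,1]>165]
def fit(P):
    A=np.c_[2*P,np.ones(len(P))]; s=np.linalg.lstsq(A,(P**2).sum(1),rcond=None)[0]; r=np.sqrt(s[2]+s[0]**2+s[1]**2);return s[:2],r,np.std(np.linalg.norm(P-s[:2],axis=1)-r)
for z in (.1225,.126,.1295): print('wrist',z,fit(ray(c,p,z)[:,:2]))
g=cv2.cvtColor(im,cv2.COLOR_RGB2GRAY)
cv2.imwrite('pics/crop10.png',cv2.resize(im[135:255,225:345,::-1],None,fx=5,fy=5,interpolation=cv2.INTER_CUBIC))
s=load('scene9')['color']; cv2.imwrite('pics/crop11.png',cv2.resize(s[170:215,310:385,::-1],None,fx=10,fy=10,interpolation=cv2.INTER_CUBIC))
E
```

```text
wrist 0.1225 (array([ 0.47753096, -0.13173802]), np.float64(0.05996525061823874), np.float64(0.0005771052664282397))
wrist 0.126 (array([ 0.47827948, -0.13178128]), np.float64(0.059353081717418966), np.float64(0.0005712137560457433))
wrist 0.1295 (array([ 0.479028  , -0.13182453]), np.float64(0.058740912816599294), np.float64(0.0005653222456632426))
```

View pics/crop10.png

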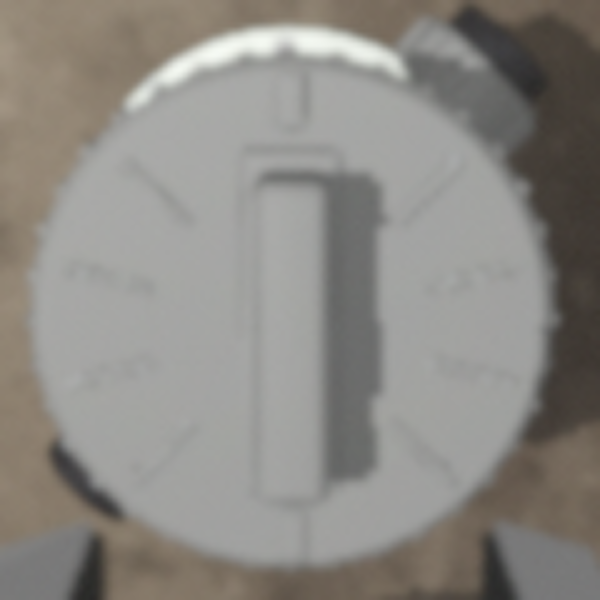

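View pics/crop11.png

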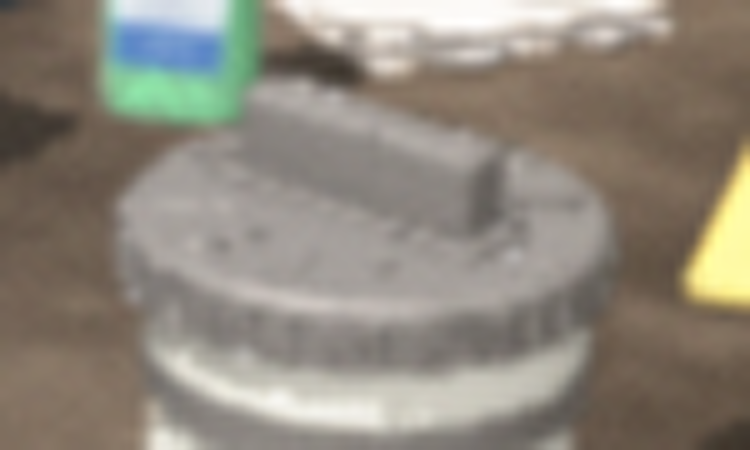

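```bash
python3 - <<'E'
from h import *
s=load('scene9'); a=np.radians(np.arange(0,360,15)); C=np.array([.478,-.1317])
im=cv2.resize(s['color'][170:215,310:385,::-1],None,fx=10,fy=10,interpolation=cv2.INTER_CUBIC)
def dr(P,col):
    for u,v in proj(s,P): cv2.circle(im,(int((u-310+.5)*10),int((v-170+.5)*10)),4,col,-1)
ring=lambda r,z: np.c_[C[0]+r*np.cos(a),C[1]+r*np.sin(a),0*a+z]
dr(ring(.059,.1295),(0,0,255)); dr(ring(.059,.1115),(0,255,0))
y=np.radians(-3.5);R=np.array([[np.cos(y),-np.sin(y)],[np.sin(y),np.cos(y)]])
B=np.array([[i*.035,j*.008] for i in(-1,1) for j in(-1,1)])@R.T+C
dr(np.c_[B,np.full(4,.1535)],(255,0,0))
cv2.imwrite('pics/ov.png',im)
# bystanders vs start
t=grab('top','top9')
for n in ('scene',):
    d=cv2.absdiff(load('scene0')['color'],load('scene9')['color']).max(2)
    for nm,(u,v) in dict(jar=(256,182),dish=(201,226),syr=(158,254)).items(): print(nm,d[v-14:v+14,u-14:u+14].mean())
E
```

```text
jar 4.316326530612245
dish 3.7997448979591835
syr 3.743622448979592
```

View pics/ov.png

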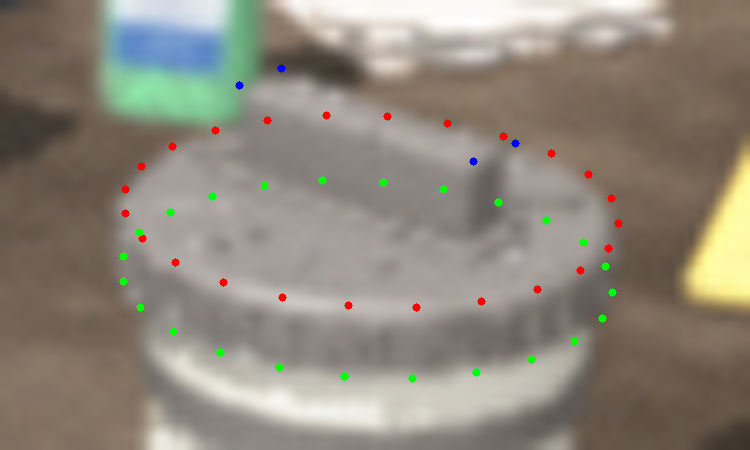

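The level, locked-height prediction (rim at z 0.1295, bar top at 0.1535) overlays the picture to about 1 px. The jar, dish and syringe image patches are unchanged. Handing in.

```bash
python3 -c "
from station import *
print(hand_in()); print(get_obs()['time_s'])"
```

```text
the job is handed in; nothing more can be done
None
the job is handed in; nothing more can be done
```

I locked the leftmost lid into the filter housing and handed the job in at about 13 s, with the arm raised clear; no verdict came back.

I gripped the lid by its bar and lowered it through the gaps. I pressed it about 22 mm below the collar's top (10 N) and turned it clockwise about 93°, where the torque rose at the stop. I then let it rise with the spring and opened the gripper.

| Last check | Result |
|---|---|
| Lid axis against housing axis | within about 1.5 mm |
| Bar grip across the gap line | within about 2° (TCP yaw −3.5° at release) |
| Height and level | matched a level lid 16.5 mm below the collar's top to about 1 px |
| Jar, dish, syringe | unchanged in the scene view |

- **Small disagreement:** one end of the bar looked about 1 px low. That could be up to about 1.5° of tilt, or just camera calibration; the limit is 4°.
- **Not measured:** I could not read the cartridge travel directly; it is inferred from the lid's height.

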